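# Slide the leaf specimen under the holder's leaf spring

## Task

Load the specimen block into the holder: with the fingertips, press the block down hard against the sprung bed while it is still short of the bridge and, keeping it pressed, slide it under the bridge and the drag spring until its nose is fully home against the end stop; then let go. Do not lift or tip the block (no gripping is needed), and leave the other things on the table where they are.

Things in the scene. Friction and masses are not known exactly. Their poses are not given: they have to be found in the camera images.
- holder: Specimen holder fixed to the table: open channel 204 x 96 mm. Origin on the table; +x is the sliding direction, z up (this frame is 'holder' below). Aluminium guides at y = +-34 to +-48 mm, tops at z = 36, x = -115 to 89, with the sprung bed (joint bed) between. A block on the unpressed bed has its top at z = 38: it hits the bridge unless pressed down 4.5 mm or more all the way.
- bridge (a point): Middle of the underside edge, on the entry side, of the rigid bar across the channel: holder x = 34, y = 0, z = 33.5 mm. The bar is 8 mm thick in x (to 42), its top at z = 46. From it the steel leaf spring (44 mm wide, joint leaf) slopes on and down to holder x = 76, z = 27.
- end_stop (a point): Middle of the end stop's face at the channel's far end, holder x = 85, y = 0, z = 25 mm. With its nose here the block is home: the block's origin is then at holder x = +30 mm, its rib 9 mm short of the bridge.
- specimen: White block with a green pressed leaf, 110 mm long (x), 64 wide, 12 thick, 100 g, loose on the bed (2 mm play a side), short of the bridge. Origin at its underside's centre; its +x (nose at +55) points along the holder's +x. A thumb rib, 44 mm long in y, 7 mm high, stands across its top at x = -11 to -5; behind it is the bare pressing end, x = -55 to -11.
- thumb_pad (a point): Middle of the bare pressing end on the block's top face: block x = -33, y = 0, 12 mm above its underside.
- bed (a joint): Depression of the holder's flat grey bed, m: 0 = up (bed top at z = 26 mm), 0.009 = bottomed. It stays level and pushes up with about 5 N at first, 1.2 N more per mm: about 11 N at 4.5 mm, 16 N at 9 mm (the leaf spring adds up to 5 N).
- leaf (a joint): Lift of the leaf spring about its hinge line at the bridge (holder x = 42, z = 40 mm), rad: 0 = free; a block under it lifts it to 0.05 to 0.25. It presses down on the block with 3 to 5 N.
- spare_block: Bystander: smaller white block without rib, 70 x 45 x 14 mm, lying on the table beside the holder. Origin under its centre.
- eraser: Bystander: eraser 45 x 20 x 12 mm on the table beside the holder. Origin under its centre.
- glue_stick: Bystander: white glue stick standing upright beside the holder, 25 mm diameter, 85 mm high. Origin under its centre.
- pencil_tin: Bystander: blue pencil tin 70 x 190 x 28 mm. Origin under its centre.
- bottle: Bystander: drinks bottle, 66 mm diameter, 200 mm high. Origin under its centre.
- mug: Bystander: mug, 80 mm diameter, 90 mm high, handle at its +y. Origin under its centre.
- calculator: Bystander: pocket calculator 150 x 75 x 14 mm. Origin under its centre.
Not all that is in view belongs to the job. What is shaped like the specimen but red is not meant. What is shaped like the holder but blue is not meant.

How it is judged (in metres and radians):
On the way, in this order (a step that is already met when the one before it is completed fails the run):
1. the fingers press the block and its bed down by over 4 mm while the block is still short of the bridge (value of joint bed above 0.004 m and x of specimen in the frame of holder below -0.016 m and contact force between the fingers and specimen above 5 N), for 0.05 s.
2. the nose has gone in under the bridge, block still pressed down (x of specimen in the frame of holder above -0.01 m and value of joint bed above 0.003 m), for 0.05 s.
At the end, for the whole second after the job is handed in: The block lies level in the channel under the bridge and the leaf spring, its nose within 4 mm of the end stop, the spring lifted by it (over 0.05 rad), at rest and released (x of specimen in the frame of holder between 0.026 and 0.034 m and y of specimen in the frame of holder between -0.005 and 0.005 m and z of specimen in the frame of holder between 0.014 and 0.025 m and value of joint leaf above 0.05 rad and value of joint bed above 0.003 m and angle between the x axis of specimen and the x axis of holder, either way round below 0.08 rad and angle between specimen's own z axis and vertical below 0.08 rad and linear speed of specimen below 0.01 m/s); the robot touches nothing.
It fails at once if the block is lifted over 5 mm off its starting height, or tipped over 0.2 rad (z of specimen in the frame of holder above 0.031 m or angle between specimen's own z axis and vertical above 0.2 rad).
It fails at once if another thing on the table is moved by over 30 mm or knocked over (distance of any of spare_block, eraser, glue_stick, pencil_tin, bottle, mug, calculator from where it was at the start of the episode above 0.03 m or angle between any of spare_block, eraser, glue_stick, pencil_tin, bottle, mug, calculator's own z axis and vertical above 0.5 rad).
It also fails if it takes over 32 s, if anything falls off the work surface, if the arm or the gripper's body presses on something with over 40 N, if the wrist force passes 120 N, or if a joint passes its speed limit or range.

## Robot

A 6-joint arm with a two-finger parallel gripper is mounted at the origin on the work surface. World frame = base frame: x ahead of the robot, y to its left, z up, the work surface at z = 0. Lengths are in m, angles in degrees, forces in N, time in s.
With the tool pointing down it reaches from about 0.375 to 0.925 m from the base axis. Payload 5.7 kg.
Tool frame: the origin (TCP) lies at the very end of the fingers, on their centre line; the grasp point (between the pads) lies 19 mm behind it; z points along the fingers, y is the line along which they close (so a half turn about z gives the same grasp; the last joint's range is limited). The gripper opens to 85 mm and grips with 20 to 120 N. Pads are 22 mm wide; open, the fingers measure 114 mm over their backs; the gripper's body (76 mm by 85 mm) begins 54 mm behind the grasp point. The pads swing forward as they close: fully open they stand 13 mm farther back than shut.
Start: joints at [-6.595, 20.558, 86.54, -0, 72.909, -6.595], TCP at [0.6, -0, 0.231] pointing down, gripper open.
Joint ranges: [-170.27, 170.27], [-57.76, 135], [12.27, 136.19], [-55.21, 235.2], [11.17, 155.16], [-170.74, 170.74]. Speed limits (degrees/s): [136.94, 136.94, 180, 180, 180, 180].

## Interface

Orientations are given as [roll, pitch, yaw] about the fixed x, y, z axes, in that order (R = Rz(yaw) Ry(pitch) Rx(roll)).
In Python, from plant import bot gives the robot as it stands. The module is installed in compiled form; this text tells all that it offers.
- The arm moves only by the tool jog_arm, never from a script. Its argument "steps" is one flat list of numbers, 7 for each row, row after row: the shift along the tool's x, y, z in cm, then the turn, a rotation vector about the tool's x, y, z in degrees, then the gripper's target within -1 to 1 (shut at 1, half-way at 0, fully open at -1). A call has 1 to 10 rows; each row shifts and turns the commanded pose from where the row before left it, along the tool's axes as they then stand; what a row does not reach is not made up. A row lasts 1/8 s, in which the tool goes at most 62.5 mm and 10.7 degrees, less where a joint would pass 70% of its speed; a pose out of reach is approached as far as the arm can. A call with a gripper value outside its range is refused whole. The fingers move at their own pace and stop on an object; "grip_force" is the grip in N (left out, the last holds). Time passes only in rows, so rows that do not move let the fingers close. It gives the time, the measured TCP pose, the force, the opening and the grip force at its end, in the units of the state.
- bot.get_obs(): the state, without advancing time (a new reading comes with each control period).
- bot.capture(name): name is "scene" or "side" or "wrist"; returns (picture, depth): 420x560x3 uint8, red, green, blue; 420x560 float32, m along the optical axis (not along the pixel's ray), 0 where there is no reading.
- bot.get_calibration(name): a dict with "K" (3x3 intrinsics, pixels), "extrinsics" (4x4, takes a point from world to camera coordinates). Camera axes: x right, y up, looking along -z (the intrinsics and any distortion apply to the point x, -y, -z); pixel columns grow to the right and rows downward; lengths in m; the calibration is good to about 2 mm. The wrist camera is an equidistant fisheye: a pixel r from the principal point sees the ray r / f radians off the axis. A picture is of the moment at which its call begins: read the wrist's pose just before it. get_calibration takes no time and is no camera call; for the wrist camera it gives the pose at the moment of the call.
- bot.sign_off(): hands the job in; it is judged then, once.
The state is a dict: "clock": time; "qpos": joint angles; "qd": joint speeds; "joint_efforts": joint torques, N m; "eef_pos": TCP position; "tool_rot": TCP orientation; "force": force on the tool from outside, world axes, zero at the start; "torque": the same for the moment, N m; "width": opening from 0.0 (shut) to 1.0 (fully open); "finger_force": force on a finger pad.
Only numpy, scipy, OpenCV 4.12 (cv2) and the standard library are available. Lean on these libraries where they do the work, as an engineer would, in place of code of your own. Each camera call takes 0.05 s, during which the arm holds its last target. There are 200 camera calls.

## Working session

There is one attempt and no reset: what is moved stays moved. The work goes in short steps, Python scripts to look and compute and a tool call to move; the robot and the scene stay as the last step left them, time stands still between calls to the robot, and variables do not carry over. Pictures are saved under pics/ and viewed, at most 10 in all, crops included, and the job is handed in when it is done.

Besides the shell and the picture viewer there is one more tool, called after ">>>" by a JSON object that holds its "op" and its "data". jog_arm: Moves the arm, as the interface text tells. Its arguments: {"type":"object","properties":{"steps":{"type":"array"},"grip_force":{"type":"number"}},"required":["steps"]}

```bash
mkdir -p pics; python3 - <<'E'
from plant import bot
import cv2,numpy as np
for n in("scene","side"):
    p,d=bot.capture(n); cv2.imwrite(f"pics/{n}0.png",p[:,:,::-1]); np.savez(f"{n}0.npz",p=p,d=d,K=bot.get_calibration(n)["K"],E=bot.get_calibration(n)["extrinsics"])
    c=bot.get_calibration(n); print(n,c)
o=bot.get_obs(); print(o)
E
```

```text
scene {'K': array([[422.45786502,   0.        , 281.08898216],
       [  0.        , 422.45786502, 208.10358312],
       [  0.        ,   0.        ,   1.        ]]), 'extrinsics': array([[-0.88841017,  0.4590286 ,  0.00448532,  0.44952667],
       [-0.27077792, -0.53190721,  0.80234285,  0.10334373],
       [ 0.37068409,  0.71159502,  0.59684658, -1.20774563],
       [ 0.        ,  0.        ,  0.        ,  1.        ]])}
side {'K': array([[528.30124674,   0.        , 275.85488301],
       [  0.        , 528.30124674, 206.18390966],
       [  0.        ,   0.        ,   1.        ]]), 'extrinsics': array([[-0.9700926 , -0.24258693,  0.00848076,  0.4736387 ],
       [ 0.16032894, -0.6141322 ,  0.77274593, -0.14911701],
       [-0.18224975,  0.75099482,  0.63465881, -1.2348092 ],
       [ 0.        ,  0.        ,  0.        ,  1.        ]])}
{'clock': 0.1, 'qpos': array([-6.59508242e+00,  2.05957668e+01,  8.65930709e+01,  5.75051176e-04,
        7.29086887e+01, -6.59576029e+00]), 'qd': array([ 0.11976681, -0.0656198 , -0.18322652,  0.09799955,  0.07155362,
       -0.01164272]), 'joint_efforts': array([ 5.04615236e-04, -5.28650415e+01, -2.79350227e+01, -1.37166940e-04,
        4.90131526e-03,  3.56782721e-05]), 'eef_pos': array([5.99383539e-01, 6.36639568e-05, 2.30515400e-01]), 'tool_rot': array([-1.79903182e+02, -1.17479630e-02,  9.00004985e+01]), 'force': array([-0.0084241 , -0.28367723, -0.12820928]), 'torque': array([ 0.03092139, -0.01894265,  0.00263692]), 'finger_force': 0.0, 'width': 0.9976806534486822}
```

View pics/scene0.png

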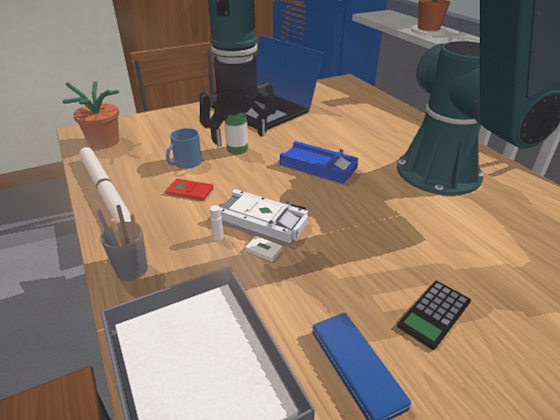

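View pics/side0.png

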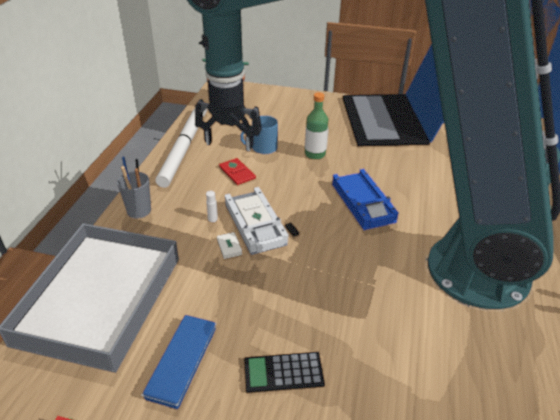

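Scene view: the aluminium holder with the white leaf block is at about (265,215). It could be confused with the red block (190,188), the blue holder (318,160) or the small spare block (263,248). In the side view, the holder is at (256,220), the red block at (237,171), the blue holder at (365,198) and the spare block at (229,245). The glue stick stands right beside the holder at (212,206), and the eraser is at (292,230). I choose the grey holder and check it in a close crop.

```bash
python3 - <<'E'
import cv2,numpy as np
a=cv2.imread("pics/scene0.png")[175:265,195:325]; b=cv2.imread("pics/side0.png")[180:260,200:310]
a=cv2.resize(a,None,fx=5,fy=5,interpolation=3)
b=cv2.resize(b,None,fx=5,fy=5,interpolation=3)
cv2.imwrite("pics/ca.png",a);cv2.imwrite("pics/cb.png",b)
E
```

```text
(no output)
```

View pics/ca.png

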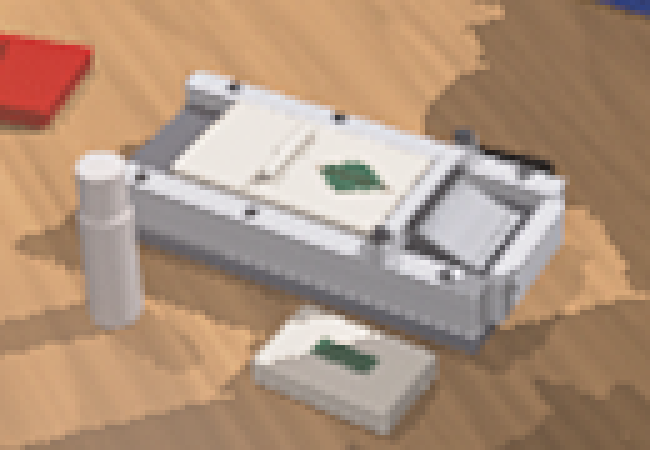

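View pics/cb.png

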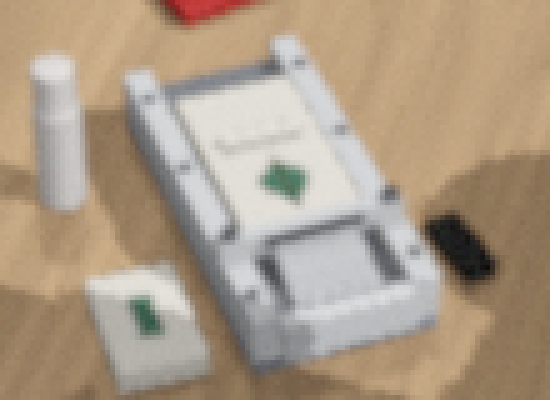

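The crops show the right block (white, ribbed, green leaf) in the grey holder. In the scene crop its nose is at the bridge bar at about (415,205), and the entry is at the upper left near (160,140). I cast the guide-top corners onto z = 36 mm and the block corners onto z = 38 mm.

```bash
cat > h.py <<'E'
import numpy as np
def ray(K,E,uv,z):
    R=E[:3,:3];t=E[:3,3];c=-R.T@t
    d=R.T@np.array([(uv[0]-K[0,2])/K[0,0],-(uv[1]-K[1,2])/K[1,1],-1])
    return c+d*(z-c[2])/d[2]
E
python3 - <<'E'
from h import *
np.set_printoptions(precision=4,suppress=True)
pts={"scene":(195,175,dict(farStart=(192,73,.036),nearStart=(125,168,.036),farEnd=(565,180,.036),nearEnd=(480,287,.036),
 sf1=(232,87,.036),sf2=(340,118,.036),sf4=(525,172,.036),sn1=(140,177,.036),sn2=(250,212,.036),sn4=(447,275,.036),
 blkTailFar=(232,97,.038),blkTailNear=(175,170,.038),noseFar=(440,153,.038),noseNear=(385,236,.038),ribL=(255,182,.045),ribR=(315,135,.045),gluebase=(115,325,0))),
"side":(200,180,dict(farStart=(303,38,.036),nearStart=(125,72,.036),farEnd=(438,275,.036),nearEnd=(250,325,.036),
 sf1=(300,64,.036),sf2=(341,130,.036),sf4=(413,252,.036),sn1=(148,99,.036),sn2=(184,168,.036),sn4=(252,294,.036),
 blkTailFar=(285,78,.038),blkTailNear=(175,97,.038),ribL=(215,146,.045),ribR=(300,132,.045),gluebase=(60,205,0)))}
for n,(ox,oy,D) in pts.items():
    z=np.load(n+"0.npz")
    for k,(u,v,h) in D.items(): print(n,k,ray(z["K"],z["E"],((u+.5)/5-.5+ox,(v+.5)/5-.5+oy),h))
E
```

```text
scene farStart [ 0.5741 -0.1335  0.036 ]
scene nearStart [ 0.6328 -0.0731  0.036 ]
scene farEnd [0.4512 0.03   0.036 ]
scene nearEnd [0.5244 0.081  0.036 ]
scene sf1 [ 0.5609 -0.1128  0.036 ]
scene sf2 [ 0.5242 -0.064   0.036 ]
scene sf4 [0.4649 0.0159 0.036 ]
scene sn1 [ 0.629  -0.0632  0.036 ]
scene sn2 [ 0.5935 -0.0149  0.036 ]
scene sn4 [0.5335 0.067  0.036 ]
scene blkTailFar [ 0.5654 -0.102   0.038 ]
scene blkTailNear [ 0.6131 -0.0583  0.038 ]
scene noseFar [ 0.4951 -0.0135  0.038 ]
scene noseNear [0.5468 0.0317 0.038 ]
scene ribL [ 0.5866 -0.0238  0.045 ]
scene ribR [ 0.5462 -0.0451  0.045 ]
scene gluebase [ 0.6651 -0.0087  0.    ]
side farStart [ 0.565  -0.1328  0.036 ]
side nearStart [ 0.6478 -0.0806  0.036 ]
side farEnd [0.4525 0.0319 0.036 ]
side nearEnd [0.5302 0.088  0.036 ]
side sf1 [ 0.5605 -0.1105  0.036 ]
side sf2 [ 0.5255 -0.0627  0.036 ]
side sf4 [0.468  0.0188 0.036 ]
side sn1 [ 0.6291 -0.062   0.036 ]
side sn2 [ 0.5944 -0.0136  0.036 ]
side sn4 [0.5353 0.0672 0.036 ]
side blkTailFar [ 0.5642 -0.0946  0.038 ]
side blkTailNear [ 0.6152 -0.0648  0.038 ]
side ribL [ 0.5809 -0.0238  0.045 ]
side ribR [ 0.5424 -0.0453  0.045 ]
side gluebase [ 0.6615 -0.0096  0.    ]
```

Two-view agreement is within 2–3 mm. The screws' cross-spacing is 84 mm against 82 expected, and the length is about 200 mm against 204.

- **Holder:** origin ≈ (0.541, −0.013), yaw ≈ 126.2°.
- **Block:** at holder x ≈ −25 mm, so the thumb pad is at world ≈ (0.575, −0.060).

I move to hover above it with the fingers shut.

>>> {"op": "jog_arm", "data": {"steps": [-1.5,-0.6,2,0,0,0,1,-1.5,-0.6,2,0,0,0,1,-1.5,-0.6,2,0,0,0,1,-1.5,-0.6,2,0,0,0,1,0,0,0,0,0,-9,1,0,0,0,0,0,-9,1,0,0,0,0,0,-9,1,0,0,0,0,0,-9.2,1,0,0,0,0,0,0,1,0,0,0,0,0,0,1]}}

```text
clock: 1.35
eef_pos: [0.5758, -0.06, 0.1511]
tool_rot: [-180.0, -0.0, 126.0]
force: [-0.0, -0.9, 0.4]
width: 0.002
finger_force: 0.0
```

```bash
python3 - <<'E'
from plant import bot
import cv2,numpy as np
c=bot.get_calibration("wrist");o=bot.get_obs()
p,d=bot.capture("wrist"); cv2.imwrite("pics/w1.png",p[:,:,::-1]); np.savez("w1.npz",p=p,d=d,K=c["K"],E=c["extrinsics"])
print(c,o["eef_pos"],o["tool_rot"],o["width"],o["force"])
E
```

```text
{'K': array([[325.1922621 ,   0.        , 278.61991895],
       [  0.        , 325.1922621 , 219.41846511],
       [  0.        ,   0.        ,   1.        ]]), 'extrinsics': array([[ 8.09099721e-01,  5.87670765e-01, -8.44443979e-04,
        -4.30406646e-01],
       [-5.60998515e-01,  7.71948026e-01, -2.98959716e-01,
         3.82946662e-01],
       [-1.75038018e-01,  2.42361955e-01,  9.54265359e-01,
        -1.87669940e-01],
       [ 0.00000000e+00,  0.00000000e+00,  0.00000000e+00,
         1.00000000e+00]])} [ 0.57580561 -0.05996709  0.15108371] [-1.79980110e+02 -2.07328569e-02  1.26026282e+02] 0.0024598421550299805 [-0.02916353 -0.92386827  0.37660931]
```

View pics/w1.png

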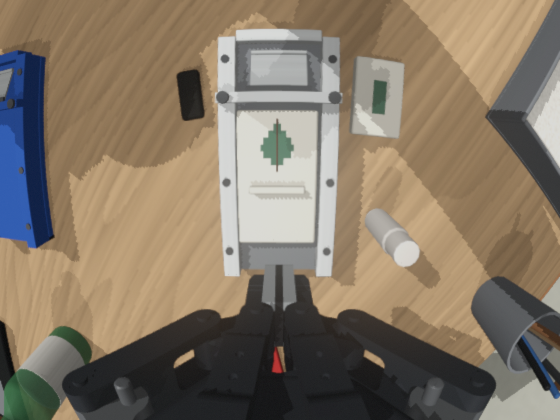

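The wrist view shows the block square in the channel: tail edge at row 243, columns 238–315; rib at row 190, columns 249–304; nose at row ~110. The bridge bar is at row ~97 and the guide screws are at (226,183)/(330,183) and (230,251)/(327,251). I compute positions from these pixels.

```bash
python3 - <<'E'
from h import *
np.set_printoptions(precision=4,suppress=True)
z=np.load("w1.npz");K,E=z["K"],z["E"]
R=E[:3,:3];c=-R.T@E[:3,3]
def wr(u,v,h):
    a=np.array([u-K[0,2],v-K[1,2]])/K[0,0];r=np.hypot(*a);s=np.sin(r)/r
    d=R.T@np.array([a[0]*s,-a[1]*s,-np.cos(r)]);return c+d*(h-c[2])/d[2]
P=dict(s1L=(230,251,.036),s1R=(327,251,.036),s2L=(226,183,.036),s2R=(330,183,.036),s4L=(225,59,.036),s4R=(333,60,.036),startL=(231,276,.036),startR=(325,275,.036),
tailL=(238,243,.038),tailR=(315,243,.038),noseL=(238,111,.038),noseR=(317,111,.038),ribL=(249,190,.045),ribR=(304,190,.045),brL=(223,97,.046),brR=(335,97,.046),barback=(279,102,.046))
W={k:wr(*v) for k,v in P.items()}
d=sum(W[f"s4{s}"]-W[f"s1{s}"] for s in"LR");yaw=np.arctan2(d[1],d[0]);print("yaw",np.degrees(yaw))
u=np.array([np.cos(yaw),np.sin(yaw),0]);v=np.array([-u[1],u[0],0]);tcp=np.array([.5758,-.06,0])
for k,p in W.items(): print(k,p[:2],"rel tcp x,y mm",1e3*(p-tcp)@u,1e3*(p-tcp)@v)
E
```

```text
yaw 125.84613196052507
s1L [ 0.5602 -0.1104] rel tcp x,y mm -31.707997457221467 42.131089166296334
s1R [ 0.628  -0.0611] rel tcp x,y mm -31.462447243526665 -41.7051071704781
s2L [ 0.5247 -0.0626] rel tcp x,y mm 27.850182961562794 42.9285916502988
s2R [ 0.5929 -0.013 ] rel tcp x,y mm 28.066084162062822 -41.38796955876196
s4L [0.4665 0.019 ] rel tcp x,y mm 128.03394516361175 42.33486882397282
s4R [0.5351 0.0678] rel tcp x,y mm 127.43989640896942 -41.90888682815459
startL [ 0.5741 -0.1304] rel tcp x,y mm -56.05523593485866 42.56923231630261
startR [ 0.6413 -0.0802] rel tcp x,y mm -54.774984507933034 -41.29262380230702
tailL [ 0.5615 -0.0992] rel tcp x,y mm -23.398313051369893 34.55313903692282
tailR [ 0.6142 -0.0608] rel tcp x,y mm -23.188328588860323 -30.677029827115543
noseL [ 0.4999 -0.0093] rel tcp x,y mm 85.56205854977503 31.86242550125369
noseR [0.5494 0.0266] rel tcp x,y mm 85.66908337185092 -29.30862906535625
ribL [ 0.5428 -0.0543] rel tcp x,y mm 23.882659361668324 23.39980328734821
ribR [ 0.5776 -0.0291] rel tcp x,y mm 23.98255310452584 -19.595608737428662
brL [ 0.4851 -0.0066] rel tcp x,y mm 96.432760066664 42.214334919205655
brR [0.5532 0.0429] rel tcp x,y mm 96.66640975132944 -41.94528593125357
barback [0.5219 0.0144] rel tcp x,y mm 91.82301919570352 0.12433929893849438
```

Checks are good: block length 109 mm (110 expected), guide screws symmetric about the TCP line to 0.3 mm, yaw 125.9°. The TCP is at holder x ≈ −58.5, block ≈ −27.5 (about 57 mm to go), rib back 21 mm ahead. I descend to just above the pad.

>>> {"op": "jog_arm", "data": {"steps": [0,0,2.5,0,0,0,1,0,0,2.5,0,0,0,1,0,0,2.5,0,0,0,1,0,0,2,0,0,0,1,0,0,1.3,0,0,0,1,0,0,0,0,0,0,1,0,0,0,0,0,0,1]}}

```text
clock: 2.28
eef_pos: [0.5765, -0.0601, 0.0439]
tool_rot: [180.0, 0.0, 126.2]
force: [0.1, 0.2, 0.3]
width: 0.002
finger_force: 0.0
```

>>> {"op": "jog_arm", "data": {"steps": [0,0,0.2,0,0,0,1,0,0,0.2,0,0,0,1,0,0,0.2,0,0,0,1,0,0,0,0,0,0,1]}}

```text
clock: 2.78
eef_pos: [0.5762, -0.06, 0.0377]
tool_rot: [180.0, 0.0, 126.2]
force: [-0.6, 0.2, 5.8]
width: -0.001
finger_force: 2.9
```

Contact comes at z ≈ 0.038, as expected. I press 7 mm further.

>>> {"op": "jog_arm", "data": {"steps": [0,0,0.2,0,0,0,1,0,0,0.2,0,0,0,1,0,0,0.2,0,0,0,1,0,0,0.1,0,0,0,1,0,0,0,0,0,0,1,0,0,0,0,0,0,1]}}

```text
clock: 3.52
eef_pos: [0.5762, -0.06, 0.0316]
tool_rot: [180.0, 0.0, 126.2]
force: [-3.5, 0.4, 13.0]
width: -0.001
finger_force: 6.6
```

Pressed by 6.4 mm at 13 N. I add 1 mm and start sliding.

>>> {"op": "jog_arm", "data": {"steps": [0,0,0.1,0,0,0,1,0.2,0,0,0,0,0,1,0.2,0,0,0,0,0,1,0.2,0,0,0,0,0,1,0.2,0,0,0,0,0,1,0.2,0,0,0,0,0,1,0.2,0,0,0,0,0,1,0,0,0,0,0,0,1]}}

```text
clock: 4.53
eef_pos: [0.5747, -0.0531, 0.0322]
tool_rot: [179.6, 0.6, 126.2]
force: [3.3, -8.0, 12.8]
width: -0.0
finger_force: 6.2
```

```bash
python3 - <<'E'
from plant import bot
import cv2,numpy as np
p,d=bot.capture("wrist"); cv2.imwrite("pics/w2.png",p[:,:,::-1])
E
```

```text
(no output)
```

View pics/w2.png

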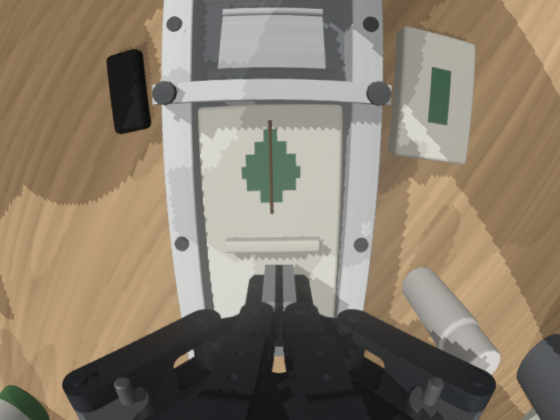

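The view shows the block nose at row ~104 just short of the bar (rows 81–103), bridge bolts at (164,93)/(378,93), rib at row ~245 and fingertips at (279,268), off-centre by about 1–3 mm. The arm yields laterally, so I measure the block's current position.

```bash
cat >> h.py <<'E'
def wr(K,E,u,v,h):
    R=E[:3,:3];c=-R.T@E[:3,3]
    a=np.array([u-K[0,2],v-K[1,2]])/K[0,0];r=np.hypot(*a);s=np.sin(r)/r
    d=R.T@np.array([a[0]*s,-a[1]*s,-np.cos(r)]);return c+d*(h-c[2])/d[2]
E
python3 - <<'E'
from h import *
from plant import bot
c=bot.get_calibration("wrist");K,E=c["K"],c["extrinsics"];o=bot.get_obs();print(o["eef_pos"],o["force"],o["tool_rot"])
y=np.radians(125.9);u=np.array([np.cos(y),np.sin(y),0]);v=np.array([-u[1],u[0],0])
br=(wr(K,E,164,93,.046)+wr(K,E,378,93,.046))/2; O=br-.038*u
f=lambda p:np.round(1e3*np.array([(p-O)@u,(p-O)@v]),1)
print("tcp",f(o["eef_pos"]))
for n,q in dict(rib=(272,241,.039),ribfoot=(272,251,.032),s2L=(181,244,.036),s2R=(361,244,.036),noseL=(197,104,.032),noseR=(343,104,.032)).items(): print(n,f(wr(K,E,*q)))
E
```

```text
[ 0.57467966 -0.05315225  0.03216802] [ 3.41678886 -7.90595903 12.23797433] [179.64577363   0.5826711  126.23882554]
tcp [-52.4  -3.8]
rib [-27.2  -0.6]
ribfoot [-35.1  -0.5]
s2L [-30.3  42.3]
s2R [-30.  -42.1]
noseL [33.3 32.2]
noseR [ 33.2 -31.1]
```

The block has moved with the finger (x ≈ −23 mm) and is still square. The TCP sags about 4 mm to one side and 1 mm up under drag. I press 2 mm more, correct sideways, and continue.

>>> {"op": "jog_arm", "data": {"steps": [0,-0.1,0.1,0,0,0,1,0,-0.1,0.1,0,0,0,1,0.2,-0.1,0,0,0,0,1,0.2,0,0,0,0,0,1,0.2,0,0,0,0,0,1,0.2,0,0,0,0,0,1,0,0,0,0,0,0,1]}}

```text
clock: 5.45
eef_pos: [0.5697, -0.0486, 0.0308]
tool_rot: [179.5, 0.7, 126.2]
force: [5.8, -7.0, 14.4]
width: -0.004
finger_force: 7.0
```

>>> {"op": "jog_arm", "data": {"steps": [0.2,-0.1,0,0,0,0,1,0.2,0,0,0,0,0,1,0.2,0,0,0,0,0,1,0.2,0,0,0,0,0,1,0.2,0,0,0,0,0,1,0.2,0,0,0,0,0,1,0.2,0,0,0,0,0,1,0,0,0,0,0,0,1]}}

```text
clock: 6.45
eef_pos: [0.5606, -0.0379, 0.0308]
tool_rot: [179.5, 0.7, 126.2]
force: [6.7, -7.8, 13.9]
width: -0.0
finger_force: 7.2
```

```bash
python3 - <<'E'
from plant import bot
import cv2,numpy as np
p,d=bot.capture("wrist"); cv2.imwrite("pics/w3.png",p[:,:,::-1])
E
```

```text
(no output)
```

View pics/w3.png

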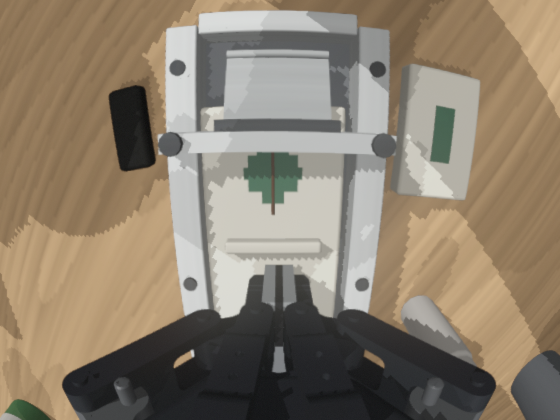

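The block is now under the bridge: nose at row 108, beyond the bar (rows 133–153). The rib stays at row 246, so the block travels with the finger, and it is still square. I continue.

>>> {"op": "jog_arm", "data": {"steps": [0.2,0,0,0,0,0,1,0.2,0,0,0,0,0,1,0.2,0,0,0,0,0,1,0.2,0,0,0,0,0,1,0.2,0,0,0,0,0,1,0.2,0,0,0,0,0,1,0.2,0,0,0,0,0,1,0.2,0,0,0,0,0,1,0,0,0,0,0,0,1]}}

```text
clock: 7.62
eef_pos: [0.5508, -0.0246, 0.0305]
tool_rot: [179.5, 0.7, 126.2]
force: [5.7, -6.5, 13.3]
width: 0.002
finger_force: 7.0
```

>>> {"op": "jog_arm", "data": {"steps": [0.2,0,0,0,0,0,1,0.2,0,0,0,0,0,1,0.2,0,0,0,0,0,1,0.2,0,0,0,0,0,1,0.2,0,0,0,0,0,1,0,0,0,0,0,0,1]}}

```text
clock: 8.38
eef_pos: [0.5462, -0.0175, 0.0305]
tool_rot: [179.4, 0.8, 126.3]
force: [8.6, -10.8, 11.4]
width: 0.003
finger_force: 8.9
```

```bash
python3 - <<'E'
from plant import bot
import cv2,numpy as np
p,d=bot.capture("wrist"); cv2.imwrite("pics/w4.png",p[:,:,::-1])
E
```

```text
(no output)
```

View pics/w4.png

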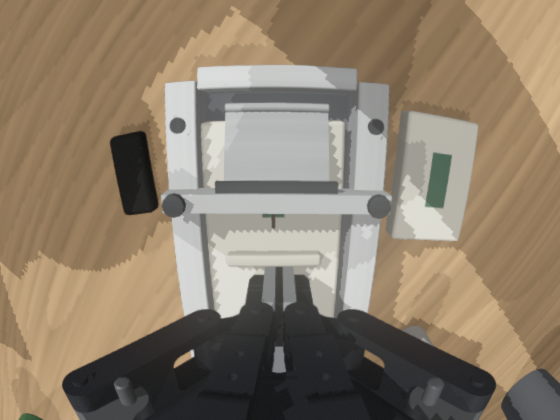

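The nose is past the bar at row ~122 and the leaf tip is at row 105. The rib has come back to row 259, so the finger slipped forward a little as the leaf began to press. I measure what is left.

```bash
python3 - <<'E'
from h import *
from plant import bot
c=bot.get_calibration("wrist");K,E=c["K"],c["extrinsics"];o=bot.get_obs();print(o["eef_pos"],o["force"])
y=np.radians(125.9);u=np.array([np.cos(y),np.sin(y),0]);v=np.array([-u[1],u[0],0])
br=(wr(K,E,174,205,.046)+wr(K,E,379,206,.046))/2; O=br-.038*u
f=lambda p:np.round(1e3*np.array([(p-O)@u,(p-O)@v]),1)
print("tcp",f(o["eef_pos"]))
for n,q in dict(rib=(273,259,.038),ribback=(273,266,.031),s4=(177,125,.036),s4R=(376,126,.036),noseL=(203,122,.031),noseR=(343,122,.031)).items(): print(n,f(wr(K,E,*q)))
E
```

```text
[ 0.54618276 -0.01748828  0.03056396] [  8.41504458 -11.58731275  10.58759651]
tcp [-6.3 -1.3]
rib [10.4  1.5]
ribback [3.4 1.6]
s4 [70.6 42.3]
s4R [ 70.5 -42. ]
noseL [71.2 32. ]
noseR [ 71.4 -28.5]
```

The block is at x ≈ 16 mm and the finger has met the rib, so it now pushes positively. About 14 mm remain.

>>> {"op": "jog_arm", "data": {"steps": [0.2,0,0,0,0,0,1,0.2,0,0,0,0,0,1,0.2,0,0,0,0,0,1,0.2,0,0,0,0,0,1,0.2,0,0,0,0,0,1,0,0,0,0,0,0,1]}}

```text
clock: 9.18
eef_pos: [0.5399, -0.0089, 0.0304]
tool_rot: [179.4, 0.8, 126.3]
force: [8.8, -10.1, 9.7]
width: -0.002
finger_force: 8.5
```

>>> {"op": "jog_arm", "data": {"steps": [0.2,0,0,0,0,0,1,0.2,0,0,0,0,0,1,0.1,0,0,0,0,0,1,0,0,0,0,0,0,1]}}

```text
clock: 9.68
eef_pos: [0.5382, -0.0065, 0.0305]
tool_rot: [179.4, 0.9, 126.3]
force: [9.7, -17.7, 8.8]
width: 0.001
finger_force: 12.1
```

The TCP has advanced 13.6 mm and the push force has jumped to about 20 N, so the nose looks to be at the stop. I nudge 2 mm to confirm and take a look.

>>> {"op": "jog_arm", "data": {"steps": [0.1,0,0,0,0,0,1,0.1,0,0,0,0,0,1,0,0,0,0,0,0,1]}}

```text
clock: 10.05
eef_pos: [0.5382, -0.0063, 0.0306]
tool_rot: [179.4, 1.1, 126.4]
force: [11.9, -23.3, 5.0]
width: -0.001
finger_force: 14.8
```

```bash
python3 - <<'E'
from plant import bot
import cv2,numpy as np
p,d=bot.capture("wrist"); cv2.imwrite("pics/w5.png",p[:,:,::-1])
E
```

```text
(no output)
```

View pics/w5.png

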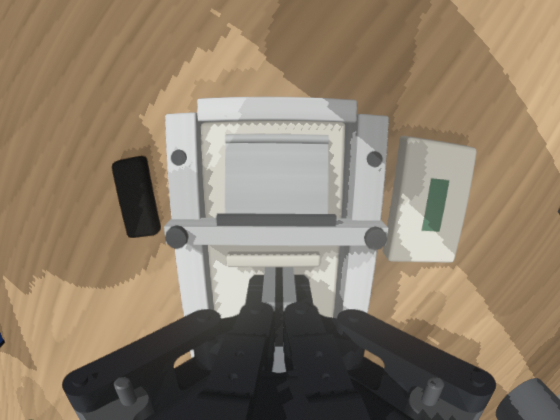

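The nose is against the end stop (row ~122, no bed visible beyond it), the rib is 9 mm short of the bar, and extra push only raised the force. I relax the push, then lift straight off.

>>> {"op": "jog_arm", "data": {"steps": [-0.2,0,0,0,0,0,1,-0.2,0,0,0,0,0,1,-0.2,0,0,0,0,0,1,0,0,0,0,0,0,1]}}

```text
clock: 10.6
eef_pos: [0.5381, -0.0067, 0.0302]
tool_rot: [179.5, 0.6, 126.2]
force: [6.5, -3.6, 13.5]
width: -0.0
finger_force: 13.1
```

>>> {"op": "jog_arm", "data": {"steps": [0,0,-0.2,0,0,0,1,0,0,-0.2,0,0,0,1,-0.1,0,-0.2,0,0,0,1,-0.1,0,-0.3,0,0,0,1,-0.2,0,-0.5,0,0,0,1,0,0,-1.5,0,0,0,1,0,0,-3,0,0,0,1,0,0,-4,0,0,0,1,0,0,0,0,0,0,1,0,0,0,0,0,0,1]}}

```text
clock: 11.85
eef_pos: [0.5326, -0.0081, 0.1265]
tool_rot: [-180.0, -0.0, 126.2]
force: [-0.1, -0.5, -0.6]
width: -0.001
finger_force: 0.0
```

```bash
python3 - <<'E'
from plant import bot
import cv2,numpy as np
p,d=bot.capture("wrist"); c=bot.get_calibration("wrist"); np.savez("w6.npz",K=c["K"],E=c["extrinsics"]); cv2.imwrite("pics/w6.png",p[:,:,::-1]);o=bot.get_obs();print(o["eef_pos"],o["force"],o["clock"])
E
```

```text
[ 0.53219735 -0.0080556   0.12585859] [-0.37230293 -0.68213839  1.05395142] 11.9
```

View pics/w6.png

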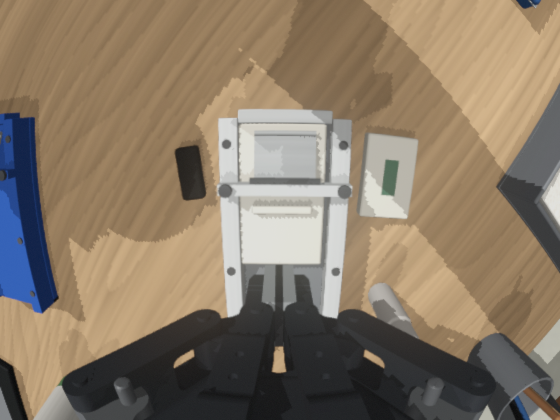

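The block lies square under bar and leaf: tail at row 265, rib at row 210, nose at row ~124 by the stop, bystanders in place. A numeric check comes next.

```bash
python3 - <<'E'
from h import *
z=np.load("w6.npz");K,E=z["K"],z["E"]
y=np.radians(125.9);u=np.array([np.cos(y),np.sin(y),0]);v=np.array([-u[1],u[0],0])
br=(wr(K,E,225,191,.046)+wr(K,E,344,191,.046))/2; O=br-.038*u
f=lambda p:np.round(1e3*np.array([(p-O)@u,(p-O)@v]),1)
for n,q in dict(tailL=(243,265,.0335),tailR=(321,265,.0335),rib=(281,210,.0405),noseL=(240,124,.0335),noseR=(327,124,.0335),s4=(226,145,.036),s1=(231,271,.036)).items(): print(n,f(wr(K,E,*q)))
E
```

```text
tailL [-25.3  32.4]
tailR [-25. -30.]
rib [22.4  2.4]
noseL [84.3 32.1]
noseR [ 84.8 -30.2]
s4 [69.4 42. ]
s1 [-29.6  42. ]
```

Tail at −25.1 and nose at 84.5 put the block at x ≈ 29.7 mm, y ≈ +1 mm and level. I hand it in.

```bash
python3 -c "
from plant import bot
print(bot.sign_off())"
```

```text
the job is handed in; nothing more can be done
None
```

The block is home against the end stop (measured at holder x ≈ 30 mm), under the bridge and leaf spring, and released; I handed the job in at about 12 s, and sign-off returned no verdict.

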